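Put the rebuilt tractor gearshift into third

ROBOT

A 6-joint arm with a two-finger parallel gripper is mounted at the origin on the work surface. World frame = base frame: x ahead of the robot, y to its left, z up, the work surface at z = 0. Lengths are in m, angles in rad, forces in N, time in s.
With the tool pointing down it reaches from about 0.35 to 0.85 m from the base axis. Payload 8.1 kg.
Tool frame: the origin (TCP) lies between the finger pads; the fingertips stand 11 mm ahead of it and the grasp point (between the pads) lies 8 mm behind it (robot.tips_ahead is the distance from the TCP to the fingertips, in m); z points along the fingers, y is the line along which they close (so a half turn about z gives the same grasp; the last joint's range is limited). The gripper opens to 93 mm and grips with 3 to 60 N. Pads are 15 mm wide; open, the fingers measure 128 mm over their backs; the gripper's body (75 mm by 188 mm) begins 65 mm behind the grasp point.
Start: joints at [1.201, 0.13, 1.488, -0, 1.523, -0.085], TCP at [0.169, 0.576, 0.23] pointing down, gripper open.
Joint ranges: [-2.96, 2.96], [-0.89, 2.26], [0.02, 2.5], [-1.34, 4.48], [0, 2.73], [-2.66, 2.66]. Speed limits (rad/s): [2.39, 2.39, 2.79, 3.14, 3.14, 3.14].

INTERFACE

Orientations are given as a rotation vector (axis times angle).
In Python, from plant import robot gives the robot as it stands. The module is installed in compiled form; this text tells all that it offers.
- The arm moves only by the tool move_arm, never from a script. Its argument "deltas" is one flat list of numbers, 7 for each row, row after row: the shift along the tool's x, y, z in m, then the turn, a rotation vector about the tool's x, y, z in rad, then the opening, from 0 (shut) to 1 (fully open). A call has 1 to 12 rows; each row is the pose to reach, as a shift and turn from the pose commanded when the call began, along the tool's axes at that moment; what a row does not reach only later rows make up. A row lasts 1/8 s, in which the tool goes at most 62.5 mm and 10.7 degrees, less where a joint would pass 70% of its speed; a pose out of reach is approached as far as the arm can. A call with a gripper value outside its range is refused whole. The fingers move at their own pace and stop on an object; "squeeze" is the grip in N (left out, the last holds). Time passes only in rows, so rows that repeat a pose let the fingers close. It gives the time, the measured TCP pose, the force, the opening and the grip force at its end, in the units of the state.
- robot.read_state(): the state, without advancing time (a new reading comes with each control period).
- robot.read_camera(name): name is "scene" or "side" or "wrist"; returns (picture, depth): 480x640x3 uint8, red, green, blue; 480x640 float32, m along the optical axis (not along the pixel's ray), 0 where there is no reading.
- robot.camera_model(name): a dict with "K" (3x3 intrinsics, pixels), "k1" (the pictures are not rectified: a ray, as slopes to the right and down, at radius r is drawn at 1 + k1 r^2 times it, then the intrinsics apply), "R" (3x3) and "t" (3): a world point X has camera coordinates R X + t; the wrist camera has in their place "tool_from_camera" (4x4, takes a point from camera to tool coordinates, whose origin is the TCP and whose axes are the flange's). Camera axes: x right, y down, z forward; pixel columns grow to the right and rows downward; lengths in m; the calibration is good to about 2 mm. A picture is of the moment at which its call begins: read the wrist's pose just before it. camera_model takes no time and is no camera call.
- robot.close_job(): hands the job in; it is judged then, once.
Trained networks look in the newest picture that a camera, given by its name, has taken for a name from the list of things; names that differ only in an ending like _2 or _b are one class to them, and where a whole thing is asked for, a point or a joint stands for the part that bears it (a point fixed in the world has none). Each returns a list of dicts, best first, with "confidence" (0 to 1); they miss things now and then, are a little off and sometimes report something else, mostly with a low value. They report only what shows in the picture. A call takes as long as a camera call.
- robot.recognise(camera, label): "uv" ([column, row] in pixels, amid what is visible of it).
The state is a dict: "t": time; "q": joint angles; "dq": joint speeds; "joint_torque": joint torques, N m; "tool_pos": TCP position; "orientation": TCP orientation; "force": force on the tool from outside, world axes, zero at the start; "wrist_torque": the same for the moment, N m; "opening": finger opening in m; "gripper_force": force on a finger pad.
Only numpy, scipy, OpenCV 4.12 (cv2) and the standard library are available. Lean on these libraries where they do the work, as an engineer would, in place of code of your own. Each camera call takes 0.05 s, during which the arm holds its last target. There are 200 camera calls.

TASK

The rebuilt tractor gearshift on the bench has to be in third before it goes back on its gearbox. With your fingers closed, push the gearstick along its H-shaped gate: to neutral in the middle first, across to the right, then forward until it is fully home in the third slot (the one at the front right, seen from the robot's side), and take the hand away. Push it only, never take the knob or the stick between the fingers, and leave the spanner, oil can, offcut and bolt tray where they are.

Things in the scene. Friction and masses are not known exactly. Their poses are not given: they have to be found in the camera images.
- turret: Tractor gearshift turret, fixed to the bench: cast aluminium cover bolted on two pine bearers on a plywood board (300 along x, 240 along y, 15 mm thick). Origin: centre of the board's underside, on the bench. +x is forward (the front, with three steel selector-rail ends, faces away from the robot within about 30 degrees), +y left, z up.
- pivot (a point): The point the stick pivots about, inside the turret, 85 mm above the turret's origin. Its axes are the turret's.
- gate (a point): Centre of the top of the steel gate plate (100 x 86 x 6 mm, level), 158 mm above the turret's origin; axes of the turret. Its H-shaped opening is 16 mm wide: slots along x centred at y = +13 mm (first in front, second behind) and y = -13 mm (third in front, fourth behind), joined at x = 0 by the neutral crossbar. The slot ends stop the stick's axis 20 mm forward and back of x = 0.
- knob (a point): Centre of the black ball knob (diameter 42 mm) on the straight steel stick (diameter 12 mm), 190 mm from the pivot; z axis along the stick, upwards. Stick upright, it is 275 mm above the bench. In the slots it goes about 52 mm forward and back of the middle, and stands about 35 mm left or right of it. Nothing else is near it at its height.
- gear_fore (a joint): Forward lean of the stick about the turret's y axis, rad: 0 in neutral, positive forward (turret +x); the slot ends stop it at about +0.278 and -0.278. Starts anywhere along the left slot. No spring: friction holds the stick wherever it is left, and about 3 to 6 N at the knob moves it.
- gear_across (a joint): Sideways lean of the stick about the turret's x axis, rad: 0 in the middle, positive to the right (turret -y); -0.21 to -0.15 in the left slot, 0.15 to 0.21 in the right one. It can cross only with gear_fore within about 0.03 of 0; the round-nosed tongues between the slots guide it in from about 0.05. Held by friction; about 2 to 5 N at the knob moves it.
- spanner: Loose steel spanner, 190 mm long, lying on the bench to the left of the turret; origin under its middle. Leave alone.
- oil_can: Loose oil can, 60 mm diameter, 170 mm tall, standing to the right of the turret; origin at the centre of its underside. Leave alone.
- offcut: Loose pine offcut, 140 x 45 x 45 mm, lying on the bench ahead and left of the turret; origin at the centre of its underside. Leave alone.
- bolt_tray: Loose black tray of bolts, 130 x 90 x 30 mm, on the bench right of the turret, nearer the robot; origin at the centre of its underside. Leave alone.

How it is judged:
On the way, in this order (a step that is already met when the one before it is completed fails the run):
1. the stick is pushed across through neutral to the right-hand side of the gate (value of joint gear_across above 0.13 rad and value of joint gear_fore between -0.15 and 0.15 rad), for 0.03 s.
2. the stick is pushed forward, fully home in third (value of joint gear_across above 0.14 rad and value of joint gear_fore above 0.235 rad), for 0.2 s.
At the end, for the whole second after the job is handed in: The stick stands at rest in the front right slot (gear_across over 0.14 rad), fully forward (gear_fore over 0.235 rad, within about 8 mm at the knob of the slot's end at 0.278), and the spanner, oil can, offcut and tray are within 20 mm of where they were (all of step 2 and velocity of joint gear_fore between -0.05 and 0.05 rad/s and velocity of joint gear_across between -0.05 and 0.05 rad/s and distance of each of spanner, oil_can, offcut, bolt_tray from where it was at the start of the episode below 0.02 m); the robot touches nothing.
It fails at once if the knob or the stick is taken between the fingers (the grasp point within 18 mm of the knob's centre, or on the stick) (distance between the grasp point and knob below 0.018 m or (x of the grasp point in the frame of knob between -0.009 and 0.009 m and y of the grasp point in the frame of knob between -0.009 and 0.009 m and z of the grasp point in the frame of knob between -0.12 and 0 m)).
It fails at once if the spanner is moved or lifted (distance of spanner from where it was at the start of the episode above 0.02 m).
It fails at once if the oil can is moved or lifted (distance of oil_can from where it was at the start of the episode above 0.02 m).
It fails at once if the pine offcut is moved or lifted (distance of offcut from where it was at the start of the episode above 0.02 m).
It fails at once if the bolt tray is moved or lifted (distance of bolt_tray from where it was at the start of the episode above 0.02 m).
It also fails if it takes over 51 s, if anything falls off the work surface, if the arm or the gripper's body presses on something with over 40 N, if the wrist force passes 120 N, or if a joint passes its speed limit or range.

## Working session

There is one attempt and no reset: what is moved stays moved. The work goes in short steps, Python scripts to look and compute and a tool call to move; the robot and the scene stay as the last step left them, time stands still between calls to the robot, and variables do not carry over. Pictures are saved under pics/ and viewed, at most 10 in all, crops included, and the job is handed in when it is done.

Besides the shell and the picture viewer there is one more tool, called as name(argument=value, ...), one argument or row to a line, values as JSON. move_arm: Moves the arm, as the interface text tells. Its arguments: {"type":"object","properties":{"deltas":{"type":"array","items":{"type":"number"}},"squeeze":{"type":"number"}},"required":["deltas"]}

```bash
mkdir -p pics; cat > h.py <<'E'
import numpy as np, cv2
from scipy.spatial.transform import Rotation as Ro
from plant import robot
def cam(name):
    s=robot.read_state(); im,d=robot.read_camera(name); m=robot.camera_model(name)
    if name=="wrist":
        T=np.eye(4);T[:3,:3]=Ro.from_rotvec(s["orientation"]).as_matrix();T[:3,3]=s["tool_pos"]
        W=T@np.array(m["tool_from_camera"])
    else:
        W=np.eye(4);R=np.array(m["R"]);W[:3,:3]=R.T;W[:3,3]=-R.T@np.array(m["t"])
    return im,d,m,W
def cloud(d,m,W):
    K=np.array(m["K"]);v,u=np.mgrid[0:480,0:640]
    p=cv2.undistortPoints(np.stack([u.ravel(),v.ravel()],1).astype(float).reshape(-1,1,2),K,np.array([m["k1"],0,0,0,0.]))[:,0]
    P=np.c_[p,np.ones(len(p))]*d.reshape(-1,1)
    return (P@W[:3,:3].T+W[:3,3]).reshape(480,640,3)
E
python3 - <<'E'
from h import *
np.set_printoptions(precision=4,suppress=True)
ims=[]
for n in ("scene","side"):
    im,d,m,W=cam(n); X=cloud(d,m,W); ims.append(im); np.savez(n,X=X,d=d,im=im)
    print(n,"cam at",W[:3,3])
    for l in ("knob","gate","turret","oil_can","offcut","bolt_tray","spanner"):
        for r in robot.recognise(n,l)[:2]:
            u,v=np.round(r["uv"]).astype(int); print(l,r["confidence"],u,v,X[v,u])
    cv2.imwrite(f"pics/{n}.png",im[:,:,::-1])
print(robot.read_state())
E
```

```text
scene cam at [1.0751 0.3111 0.6703]
knob 0.93 276 177 [ 0.5404 -0.0758  0.2673]
gate 0.58 273 266 [ 0.5721 -0.0702  0.0852]
turret 0.63 276 262 [ 0.5606 -0.071   0.0864]
oil_can 0.97 178 228 [ 0.6039 -0.2836  0.1126]
offcut 0.63 285 346 [1.0751 0.3111 0.6703]
bolt_tray 0.82 213 206 [ 0.3963 -0.3865  0.0047]
spanner 0.89 359 292 [0.4769 0.0759 0.007 ]
spanner 0.69 277 173 [ 0.5403 -0.0734  0.2759]
side cam at [0.3138 0.5581 0.669 ]
knob 0.93 370 179 [ 0.5118 -0.0647  0.2711]
gate 0.97 378 272 [ 0.4818 -0.0564  0.081 ]
gate 0.2 372 179 [ 0.5085 -0.0651  0.2717]
turret 0.64 378 274 [ 0.4813 -0.0558  0.0767]
turret 0.56 369 179 [ 0.5127 -0.062   0.2724]
oil_can 0.62 376 184 [ 0.5671 -0.285   0.121 ]
oil_can 0.27 379 273 [ 0.4792 -0.0543  0.0813]
offcut 0.74 268 297 [0.6586 0.0528 0.0443]
bolt_tray 0.93 442 221 [ 0.4196 -0.3725  0.0027]
spanner 0.89 362 352 [0.4615 0.0736 0.0072]
{'t': 0.8, 'q': array([ 1.2006,  0.1304,  1.4882,  0.    ,  1.523 , -0.0854]), 'dq': array([-0.0015,  0.0004,  0.0004, -0.0005,  0.0001,  0.0003]), 'joint_torque': array([  0.0035, -55.97  , -49.2038,   0.0769,   0.0224,  -0.    ]), 'tool_pos': array([0.1686, 0.5759, 0.2297]), 'orientation': array([0.4459, 3.1098, 0.0001]), 'force': array([-0.3043,  0.4329, -0.6139]), 'wrist_torque': array([-0.0117, -0.0117, -0.0158]), 'gripper_force': 0.0, 'opening': 0.09293785926682623}
```

View pics/scene.png

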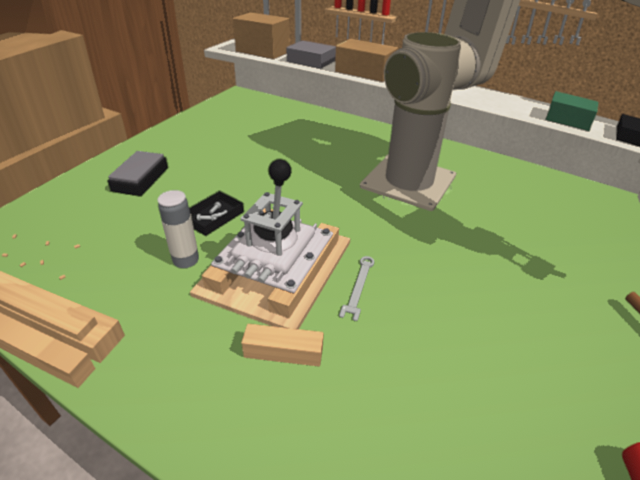

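View pics/side.png

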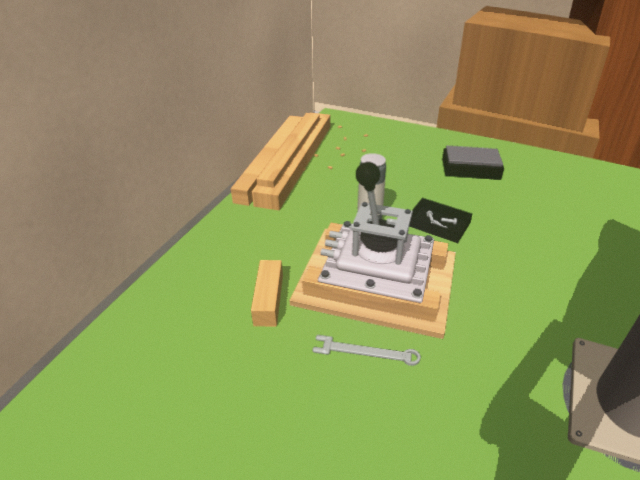

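```bash
python3 - <<'E'
from h import *
from scipy.optimize import least_squares
np.set_printoptions(precision=4,suppress=True)
A=[];B=[];G=[]
for n in ("scene","side"):
    X=np.load(n+".npz")["X"];im=np.load(n+".npz")["im"].astype(int);d=np.load(n+".npz")["d"]
    near=(np.hypot(X[...,0]-.53,X[...,1]+.07)<.25)&(d>0)
    k=near&(X[...,2]>.235)&(np.hypot(X[...,0]-.53,X[...,1]+.07)<.12)
    P=X[k]; f=least_squares(lambda c:np.linalg.norm(P-c,axis=1)-.021,P.mean(0)-[0,0,.01],loss="soft_l1",f_scale=.002)
    print(n,"knob",f.x,len(P),np.abs(f.fun).mean()); A.append(P)
    for lo,hi,nm in ((.010,.020,"board"),(.150,.164,"gate")):
        q=near&(X[...,2]>lo)&(X[...,2]<hi)
        if nm=="gate": q&=np.hypot(X[...,0]-.53,X[...,1]+.07)<.12
        p=X[q][:,:2].astype(np.float32); (B if nm=="board" else G).append(p)
        print(nm,len(p),np.median(X[q][:,2]),cv2.minAreaRect(p) if len(p)>5 else "")
for nm,L in(("board",B),("gate",G)): print(nm,cv2.minAreaRect(np.vstack(L)))
P=np.vstack(A);print("both knob",least_squares(lambda c:np.linalg.norm(P-c,axis=1)-.021,P.mean(0),loss="soft_l1",f_scale=.002).x)
E
```

```text
scene knob [ 0.523  -0.0809  0.2701] 501 0.0011739700926144867
board 3732 0.015058561030072026 ((0.5792685747146606, -0.050882935523986816), (0.34087687730789185, 0.41871321201324463), 43.163822174072266)
gate 1181 0.15820389098376952 ((0.5019294023513794, -0.11781363189220428), (0.10347133874893188, 0.0883907750248909), 6.618915557861328)
side knob [ 0.5222 -0.0816  0.269 ] 523 0.0012755274354331074
board 3536 0.014479502094059626 ((0.5167984962463379, -0.1097964346408844), (0.3432976305484772, 0.41520044207572937), 4.5990400314331055)
gate 1326 0.1575588561044265 ((0.5004348158836365, -0.11886554956436157), (0.0995819941163063, 0.09197758138179779), 7.604955673217773)
board ((0.5156179070472717, -0.07731273770332336), (0.4273996353149414, 0.37482213973999023), 71.9651107788086)
gate ((0.5022565126419067, -0.118622325360775), (0.10362513363361359, 0.09197758138179779), 7.604954719543457)
both knob [ 0.5229 -0.0813  0.2696]
```

The scene picture shows the knob at about (280,172) and the gate plate at (273,210). The three rail ends at (260,270) face the camera, away from the robot. The side picture has the knob at (368,175), over the left slot and forward of the middle. The fit gives the gate centre at (0.502,-0.118) with yaw 7°, and the knob 25 mm forward and 35 mm left of centre, as the stated geometry predicts.

```bash
cat >> h.py <<'E'
G=np.array([.502,-.1185]); YAW=np.deg2rad(7.1)
C=np.array([[np.cos(YAW),-np.sin(YAW)],[np.sin(YAW),np.cos(YAW)]])
def goto(*wps):
    "tool-frame shifts from the present pose for waypoints (fore,left,z) in gate axes"
    s=robot.read_state();R=Ro.from_rotvec(s["orientation"]).as_matrix();p=s["tool_pos"]
    print("t",s["t"],"now fore/left",C.T@(p[:2]-G),"z",p[2],"F",s["force"],"open",s["opening"])
    Rt=np.c_[np.r_[-C[:,0],0],np.r_[C[:,1],0],[0,0,-1]]
    print("turn",np.round(Ro.from_matrix(R.T@Rt).as_rotvec(),4))
    for f,l,z in wps: print((f,l,z),np.round(R.T@(np.r_[G+C@[f,l],z]-p),4))
def knob():
    for n in ("scene","side"):
        im,d,m,W=cam(n);X=cloud(d,m,W)
        r=robot.recognise(n,"knob")
        k=(d>0)&(X[...,2]>.235)&(X[...,2]<.31)&(np.hypot(X[...,0]-.502,X[...,1]+.118)<.1)&(im.max(2)<60)
        P=X[k]
        if len(P)<60: print(n,"few",len(P));continue
        f=least_squares(lambda c:np.linalg.norm(P-c,axis=1)-.021,P.mean(0)-[0,0,.01],loss="soft_l1",f_scale=.002)
        a=C.T@(f.x[:2]-G)
        print(n,"knob f/l",a,"z",f.x[2],len(P),"res",np.abs(f.fun).mean(),"angles",np.arctan2(a[0],f.x[2]-.085),-np.arctan2(a[1],f.x[2]-.085))
from scipy.optimize import least_squares
np.set_printoptions(precision=4,suppress=True)
E
python3 -c "
from h import *
goto((.085,.035,.36),(.085,.035,.25)); knob()"
```

```text
t 0.8 now fore/left [-0.2451  0.7303] z 0.2296760863877092 F [-0.3043  0.4329 -0.6139] open 0.09293785926682623
turn [ 0.0001  0.     -0.4087]
(0.085, 0.035, 0.36) [-0.5792 -0.5068 -0.1304]
(0.085, 0.035, 0.25) [-0.5792 -0.5068 -0.0204]
scene knob f/l [0.0254 0.0348] z 0.27009056122889225 413 res 0.0010074705915038805 angles 0.13636852116650305 -0.1857357444337957
side knob f/l [0.0247 0.0341] z 0.2689943219779972 454 res 0.0011034159159839735 angles 0.13364567914674585 -0.18349027839438983
```

move_arm(
  deltas=[-0.02,-0.02,-0.05,0,0,0,0,-0.04,-0.035,-0.1,0,0,-0.1,0,-0.08,-0.07,-0.13,0,0,-0.2,0,-0.12,-0.105,-0.13,0,0,-0.3,0,-0.165,-0.145,-0.13,0,0,-0.409,0,-0.21,-0.184,-0.13,0,0,-0.409,0,-0.255,-0.223,-0.13,0,0,-0.409,0,-0.3,-0.262,-0.13,0,0,-0.409,0,-0.345,-0.302,-0.13,0,0,-0.409,0,-0.39,-0.341,-0.13,0,0,-0.409,0,-0.435,-0.381,-0.13,0,0,-0.409,0,-0.47,-0.411,-0.13,0,0,-0.409,0],
  squeeze=20,
)

```text
t: 2.5
tool_pos: [0.505, 0.047, 0.3597]
orientation: [-0.193, 3.135, -0.0]
force: [-0.3, 0.3, 0.0]
opening: 0.0008
gripper_force: 0.0
```

```bash
python3 -c "
from h import *
goto((.085,.035,.36),(.085,.035,.25)); print(robot.read_state()['q'])"
```

```text
t 2.5 now fore/left [0.0235 0.1639] z 0.35972871367385634 F [-0.2554  0.2819  0.0352] open 0.0007649400441685408
turn [-0.0002  0.0004 -0.0011]
(0.085, 0.035, 0.36) [-0.0617 -0.1288 -0.0002]
(0.085, 0.035, 0.25) [-0.0616 -0.1288  0.1098]
[-0.0082 -0.1379  1.5215 -0.0001  1.7576 -1.7018]
```

move_arm(
  deltas=[-0.03,-0.04,0,0,0,0,0,-0.062,-0.085,0,0,0,0,0,-0.062,-0.129,0,0,0,0,0,-0.062,-0.129,0.05,0,0,0,0,-0.062,-0.129,0.1,0,0,0,0,-0.062,-0.129,0.108,0,0,0,0,-0.045,-0.129,0.108,0,0,0,0,-0.035,-0.129,0.108,0,0,0,0,-0.025,-0.129,0.108,0,0,0,0,-0.017,-0.129,0.108,0,0,0,0,-0.01,-0.129,0.108,0,0,0,0,-0.01,-0.129,0.108,0,0,0,0],
)

```text
t: 4.0
tool_pos: [0.5309, -0.0776, 0.2535]
orientation: [-0.195, 3.132, -0.001]
force: [4.1, 0.8, 3.2]
opening: 0.0004
gripper_force: 2.0
```

```bash
python3 -c "
from h import *
goto(); knob()"
```

```text
t 4.0 now fore/left [0.0337 0.0371] z 0.2534591715104559 F [4.144  0.8334 3.2046] open 0.00044925907272256064
turn [-0.0011  0.0036  0.0002]
scene knob f/l [0.0071 0.0347] z 0.27232865956657315 83 res 0.000626010041801862 angles 0.038078504790880194 -0.18302102743285453
side knob f/l [0.0062 0.0349] z 0.27063798926741306 406 res 0.0011677275954298392 angles 0.0334215362284115 -0.18601019816150913
```

move_arm(
  deltas=[0.003,0,0,0,0,0,0,0.006,0,0,0,0,0,0,0.007,0,0,0,0,0,0,0.007,0,0,0,0,0,0],
)

```text
t: 4.7
tool_pos: [0.523, -0.0783, 0.2516]
orientation: [0.195, -3.135, -0.0]
force: [4.1, 0.6, 3.1]
opening: 0.0007
gripper_force: 2.0
```

```bash
python3 -c "
from h import *
knob();goto((.03,.035,.25),(.05,.035,.253),(.055,.1,.253),(0,.1,.253),(0,.07,.253))"
```

```text
scene knob f/l [0.0009 0.0343] z 0.2735128010871138 77 res 0.0006602442724376982 angles 0.004593877788083241 -0.1802100261242531
side knob f/l [-0.0012  0.0349] z 0.2708116927755169 394 res 0.0010902867923821117 angles -0.00661781789634716 -0.18588142110892922
t 4.9 now fore/left [0.0259 0.0373] z 0.25154126501543006 F [3.7268 0.5333 2.6181] open 0.0003127400841592205
turn [ 0.     -0.0003  0.0003]
(0.03, 0.035, 0.25) [-0.0041 -0.0023  0.0015]
(0.05, 0.035, 0.253) [-0.0241 -0.0023 -0.0015]
(0.055, 0.1, 0.253) [-0.0292  0.0627 -0.0015]
(0, 0.1, 0.253) [ 0.0258  0.0627 -0.0014]
(0, 0.07, 0.253) [ 0.0258  0.0327 -0.0015]
```

move_arm(
  deltas=[-0.03,0,0,0,0,0,0,-0.03,0.03,0,0,0,0,0,-0.03,0.068,0,0,0,0,0,0,0.068,0,0,0,0,0,0.026,0.068,0,0,0,0,0,0.026,0.06,0,0,0,0,0,0.026,0.048,0,0,0,0,0,0.026,0.038,0,0,0,0,0,0.026,0.03,0,0,0,0,0,0.026,0.022,0,0,0,0,0,0.026,0.014,0,0,0,0,0,0.026,0.014,0,0,0,0,0],
)

```text
t: 6.4
tool_pos: [0.4957, -0.0682, 0.2516]
orientation: [-0.194, 3.136, -0.0]
force: [0.8, 3.3, 1.5]
opening: 0.0005
gripper_force: 1.3
```

```bash
python3 -c "
from h import *
knob();goto((0,.003,.252))"
```

```text
scene knob f/l [-0.0008  0.0148] z 0.27444283302309075 353 res 0.0012295970723050242 angles -0.004241150025600894 -0.07813297094779868
side few 1
t 6.6 now fore/left [-0.0002  0.0513] z 0.2514152374297166 F [-0.0773  1.3479  1.2105] open 0.0006006689164508891
turn [-0.0002 -0.0003  0.0004]
(0, 0.003, 0.252) [-0.0002 -0.0483 -0.0006]
```

move_arm(
  deltas=[0,-0.008,0,0,0,0,0,0,-0.016,0,0,0,0,0,0,-0.024,0,0,0,0,0,0,-0.032,0,0,0,0,0,0,-0.04,0,0,0,0,0,0,-0.046,0,0,0,0,0,0,-0.049,0,0,0,0,0,0,-0.049,0,0,0,0,0],
)

```text
t: 7.6
tool_pos: [0.5015, -0.1164, 0.2512]
orientation: [0.194, -3.135, -0.0]
force: [1.1, 1.4, 0.3]
opening: 0.0002
gripper_force: 0.9
```

```bash
python3 -c "
from h import *
knob();goto((0,.03,.252),(-.055,.03,.252),(-.055,-.035,.252),(-.028,-.035,.252),(.024,-.035,.252))"
```

```text
scene knob f/l [-0.0014 -0.0328] z 0.2717602547676824 336 res 0.0012263347545708838 angles -0.007528368227225793 0.1738173698825994
side few 6
t 7.8 now fore/left [-0.0002  0.0024] z 0.251354030478837 F [ 0.1365  1.5529 -1.2426] open 0.00019431532582185016
turn [ 0.0001 -0.0005  0.0004]
(0, 0.03, 0.252) [-0.0002  0.0276 -0.0006]
(-0.055, 0.03, 0.252) [ 0.0548  0.0276 -0.0006]
(-0.055, -0.035, 0.252) [ 0.0548 -0.0374 -0.0006]
(-0.028, -0.035, 0.252) [ 0.0278 -0.0374 -0.0006]
(0.024, -0.035, 0.252) [-0.0242 -0.0375 -0.0007]
```

move_arm(
  deltas=[0,0.028,0,0,0,0,0,0.03,0.028,0,0,0,0,0,0.06,0.028,0,0,0,0,0,0.06,-0.005,0,0,0,0,0,0.06,-0.035,0,0,0,0,0,0.045,-0.035,0,0,0,0,0,0.033,-0.035,0,0,0,0,0,0.024,-0.035,0,0,0,0,0,0.016,-0.035,0,0,0,0,0,0.008,-0.035,0,0,0,0,0,0,-0.035,0,0,0,0,0,-0.007,-0.035,0,0,0,0,0],
)

```text
t: 9.3
tool_pos: [0.5132, -0.1499, 0.2512]
orientation: [0.195, -3.135, -0.001]
force: [-4.2, -1.8, -0.4]
opening: 0.0003
gripper_force: 2.0
```

```bash
python3 -c "
from h import *
knob();goto((.024,-.034,.25))"
```

```text
scene knob f/l [ 0.0338 -0.0327] z 0.2684722763234912 414 res 0.0011085731299714193 angles 0.18212585429831454 0.17618393546611855
side knob f/l [ 0.0352 -0.0325] z 0.2664733597508029 300 res 0.0014807787482681938 angles 0.19145519166257924 0.1771126333309004
t 9.5 now fore/left [ 0.0069 -0.0325] z 0.25124470679211164 F [-3.5443 -0.7461  0.0159] open 0.0007968604973096499
turn [ 0.0004 -0.0005  0.0005]
(0.024, -0.034, 0.25) [-0.0171 -0.0015  0.0012]
```

Going well; push the remaining 17–18 mm.

move_arm(
  deltas=[-0.006,0,0,0,0,0,0,-0.011,0,0,0,0,0,0,-0.015,0,0,0,0,0,0,-0.018,0,0,0,0,0,0,-0.018,0,0,0,0,0,0,-0.018,0,0,0,0,0,0],
)

```text
t: 10.25
tool_pos: [0.5282, -0.148, 0.2503]
orientation: [0.194, -3.129, -0.002]
force: [-16.5, -1.8, -0.5]
opening: 0.0003
gripper_force: 8.4
```

```bash
python3 -c "
from h import *
knob();goto()"
```

```text
scene knob f/l [ 0.0493 -0.0318] z 0.2650926693514701 425 res 0.0010744832147421435 angles 0.267178999792966 0.17468441972098162
side knob f/l [ 0.0487 -0.0323] z 0.263490644065817 309 res 0.0015678989938395609 angles 0.26616300855753616 0.17891024846723874
t 10.45 now fore/left [ 0.0223 -0.0325] z 0.25028987033913 F [-17.3797  -1.2133  -1.0284] open 0.0005839497999942271
turn [ 0.0015 -0.0068 -0.0004]
```

The force has risen to 17 N at 0.267 rad, so the stick is on its stop. Back off and away.

move_arm(
  deltas=[0.01,0,0,0,0,0,0,0.05,0,0,0,0,0,0,0.09,0,0,0,0,0,0,0.09,0,-0.06,0,0,0,0,0.09,0,-0.12,0,0,0,0,0.09,0,-0.12,0,0,0,0,0.09,0,-0.12,0,0,0,0],
)

```text
t: 11.32
tool_pos: [0.4421, -0.1591, 0.3723]
orientation: [-0.195, 3.133, -0.001]
force: [-0.5, 1.5, -0.1]
opening: -0.0
gripper_force: 0.0
```

```bash
python3 -c "
from h import *
knob();goto()
cv2.imwrite('pics/end.png',robot.read_camera('scene')[0][:,:,::-1])"
```

```text
scene knob f/l [ 0.0494 -0.0318] z 0.26512228631874113 417 res 0.0010373912018029172 angles 0.2678999169947559 0.1747096446103349
side knob f/l [ 0.0491 -0.0324] z 0.2642879476726457 396 res 0.001325170979944541 angles 0.26719136715643627 0.1790479273270388
t 11.525 now fore/left [-0.0653 -0.0324] z 0.3701570842472269 F [-0.7432  1.3718  0.2014] open 0.0006477051164931488
turn [ 0.0013 -0.0018  0.0005]
```

View pics/end.png

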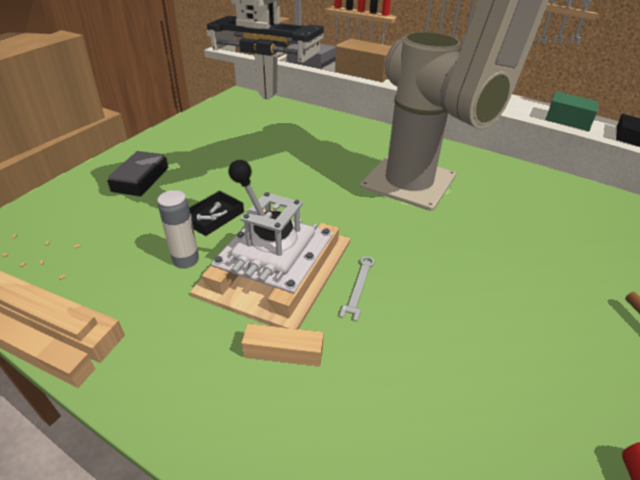

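The knob at (240,172) leans forward and right in third, the hand is clear, and the other things stand where they were.

```bash
python3 -c "
from plant import robot
print(robot.close_job())"
```

```text
the job is handed in; nothing more can be done
None
```

The gearstick is in third and the job is handed in: gear_fore measures about 0.267 rad and gear_across about 0.177, with the hand clear and, by eye in the last picture, the spanner, oil can, offcut and bolt tray where they were; the verdict was not reported back.

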